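# Seat the sample jar in the label-reader nest and roll its label to the front

## Task

Slide the wide sample jar along the bench into the label reader's nest until it rests against both rollers, then roll it round with a fingertip until the middle of its label faces squarely out of the nest's open side, and leave it standing there against the rollers. The jar is too wide to grip; keep it upright on the bench, never press on it with more than 30 N, and do not disturb the other things on the bench.

Things in the scene. Friction and masses are not known exactly. Their poses are not given: they have to be found in the camera images.
- jar_center (a point): Sample jar, loose, 0.3 to 0.5 kg: squat upright white plastic cylinder, 104 mm diameter (straight side 5 to 70 mm above the bench), grey lid 100 mm diameter, top at 88 mm, foot 88 mm diameter. Point on its axis, 44 mm above the bench. z axis up; -x axis points out through the label's middle. Pressing high on its side tips it.
- label (a point): Middle of the label on the jar's side, 36 mm above the bench, 52 mm from the jar's axis along the jar's -x. Paper, about 60 mm wide, 46 mm high, dark bars. A 14 mm wide white seal strip runs from its middle up and over the lid to near the lid's centre, so the label's direction shows from above.
- nest_seat (a point): Where jar_center is when the jar is seated in the label reader's nest (44 mm above the bare bench). The nest is fixed. x axis points level into the nest, z up; the open side, where the jar enters and the label must finally face, is -x, towards the robot. The reader's white housing (160 mm wide, 89 mm high) starts 75 mm beyond, at +x.
- roller_left (a point): Nest's left roller: upright, turns freely, grey, 12 mm radius, 9 to 67 mm above the bench, brackets up to 74 mm. Point on its axis half-way up: 36.7 mm along +x and 52.4 mm along +y of nest_seat. A jar pressed towards the housing, within about 35 degrees of the nest's x, stays on both rollers.
- roller_right (a point): Nest's right roller, same as the left, 36.7 mm along +x and 52.4 mm along -y of nest_seat. With the jar on both rollers, a fingertip pressing its side with some 4 to 15 N and moved round its edge rolls it on the spot; with less force the fingertip slips. The contact is stiff: 1 or 2 mm lie between slipping and pressing too hard; touch it at 10 mm/s or so.
Mind the look-alikes: they are no part of the job. What is shaped like the part that bears jar_center but yellow is not meant. Leave any yellow look-alike of the part that bears nest_seat alone.

How it is judged (in metres and radians):
On the way, in this order (a step that is already met when the one before it is completed fails the run):
1. the jar stands in the nest against the rollers (horizontal distance between jar_center and nest_seat below 0.005 m and angle between jar_center's own z axis and vertical below 0.06 rad), for 0.2 s.
2. the label faces squarely out of the nest's open side (angle between the x axis of jar_center and the x axis of nest_seat, either way round below 0.15 rad and x of label in the frame of nest_seat below -0.03 m and horizontal distance between jar_center and nest_seat below 0.006 m), for 0.2 s.
At the end, for the whole second after the job is handed in: The jar stands upright on the bench at rest, its axis within 6 mm of the seated position against the rollers, with the middle of its label within 0.15 rad (about 8.5 degrees) of straight out of the nest's open side (all of step 2 and height (world z) of jar_center below 0.05 m and angle between jar_center's own z axis and vertical below 0.06 rad and linear speed of jar below 0.02 m/s); the robot touches nothing.
It fails at once if the fingers or arm press on the jar with more than 30 N (contact force between any of the fingers, the arm and jar above 30 N).
It fails at once if the jar is tipped or lifted (angle between jar_center's own z axis and vertical above 0.2 rad or height (world z) of jar_center above 0.06 m).
It fails at once if another thing on the bench is disturbed (distance of any of flask, amber_bottle, clear_bottle, beaker, vial_a, vial_b, spatula from where it was at the start of the episode above 0.03 m).
It also fails if it takes over 72 s, if anything falls off the work surface, if the arm or the gripper's body presses on something with over 40 N, if the wrist force passes 120 N, or if a joint passes its speed limit or range.

## Robot

A 6-joint arm with a two-finger parallel gripper is mounted at the origin on the work surface. World frame = base frame: x ahead of the robot, y to its left, z up, the work surface at z = 0. Lengths are in m, angles in degrees, forces in N, time in s.
With the tool pointing down it reaches from about 0.4 to 0.925 m from the base axis. Payload 12.5 kg.
Tool frame: the origin (TCP) lies at the very end of the fingers, on their centre line; the grasp point (between the pads) lies 19 mm behind it; z points along the fingers, y is the line along which they close (so a half turn about z gives the same grasp; the last joint's range is limited). The gripper opens to 95 mm and grips with 3 to 60 N. Pads are 20 mm wide; open, the fingers measure 119 mm over their backs; the gripper's body (75 mm by 180 mm) begins 59 mm behind the grasp point.
Start: joints at [-77.613, 28.126, 89.318, -0, 62.55, -6.05], TCP at [0.198, -0.593, 0.215] pointing down, gripper open.
Joint ranges: [-177.58, 177.58], [-47.91, 125.51], [2.72, 160], [-65.01, 245.01], [3.68, 167.84], [-153.87, 153.87]. Speed limits (degrees/s): [127.2, 127.2, 159.86, 180, 180, 180].

## Interface

Orientations are given as a 3x3 rotation matrix whose columns are the frame's x, y, z axes.
In Python, from bench import * gives the robot as it stands.
- The arm moves only by the tool jog_arm, never from a script. Its argument "motion" is a list of rows, each a list of 4 numbers: the shift along the tool's x, y, z each as a share of 0.02 m, from -1 to 1, then the turn about the tool's z as a share of 0.08 rad, from -1 to 1. In form: [[dx, dy, dz, turn], ...]. A call has 1 to 20 rows; each row shifts and turns the commanded pose from where the row before left it, along the tool's axes as they then stand; what a row does not reach is not made up. A row lasts 1/8 s, in which the tool goes at most 62.5 mm and 10.7 degrees, less where a joint would pass 70% of its speed; a pose out of reach is approached as far as the arm can. A call with a number of a shift or a turn outside -1 to 1 is refused whole. A call with a gripper value outside its range is refused whole. "claw" is the closure, from 0 (fully open) to 1 (shut), set as the call begins (left out, the last holds). The fingers move at their own pace and stop on an object; "grip_force" is the grip in N (left out, the last holds). Time passes only in rows, so rows that do not move let the fingers close. It gives the time, the measured TCP pose, the force, the opening and the grip force at its end, in the units of the state.
- read_state(): the state, without advancing time (a new reading comes with each control period).
- snapshot(name): name is "scene" or "top" or "wrist"; returns a dict with "frame" (400x640x3 uint8, red, green, blue), "fx", "fy", "cx", "cy" (pixels), "k1" (the pictures are not rectified: a ray, as slopes to the right and down, at radius r is drawn at 1 + k1 r^2 times it, then the intrinsics apply), "origin" and "rotation" of the camera in the world. Camera axes: x right, y up, looking along -z (the intrinsics and any distortion apply to the point x, -y, -z); pixel columns grow to the right and rows downward; lengths in m; the calibration is good to about 2 mm. A picture is of the moment at which its call begins. There is no depth.
- finish_job(): hands the job in; it is judged then, once.
The state is a dict: "t": time; "joint_positions": joint angles; "qvel": joint speeds; "joint_torque": joint torques, N m; "ee_pos": TCP position; "ee_rot": TCP orientation; "force": force on the tool from outside, world axes, zero at the start; "torque": the same for the moment, N m; "opening": opening from 0.0 (shut) to 1.0 (fully open); "grip_force": force on a finger pad.
Only numpy, scipy, OpenCV 4.12 (cv2) and the standard library are available. Lean on these libraries where they do the work, as an engineer would, in place of code of your own. Each camera call takes 0.05 s, during which the arm holds its last target. There are 200 camera calls.

## Working session

There is one attempt and no reset: what is moved stays moved. The work goes in short steps, Python scripts to look and compute and a tool call to move; the robot and the scene stay as the last step left them, time stands still between calls to the robot, and variables do not carry over. Pictures are saved under pics/ and viewed, at most 10 in all, crops included, and the job is handed in when it is done.

Besides the shell and the picture viewer there is one more tool, called after "Request:" by a JSON object that holds its "name" and its "arguments". jog_arm: Moves the arm, as the interface text tells. Its arguments: {"type":"object","properties":{"motion":{"type":"array"},"claw":{"type":"number"},"grip_force":{"type":"number"}},"required":["motion"]}

```bash
mkdir -p pics; ls; cat > h.py <<'E'
from bench import *
import numpy as np, cv2
def ray(s,u,v):
    xd,yd=(u-s["cx"])/s["fx"],(v-s["cy"])/s["fy"]
    x,y=xd,yd
    for _ in range(20):
        f=1+s["k1"]*(x*x+y*y); x,y=xd/f,yd/f
    return np.array(s["origin"]),np.array(s["rotation"])@np.array([x,-y,-1.])
def at(s,u,v,z):
    o,d=ray(s,u,v); return o+d*(z-o[2])/d[2]
def pix(s,p):
    c=np.array(s["rotation"]).T@(np.array(p)-s["origin"]); x,y=c[0]/-c[2],-c[1]/-c[2]
    f=1+s["k1"]*(x*x+y*y); return np.array([s["cx"]+s["fx"]*x*f,s["cy"]+s["fy"]*y*f])
def save(s,n,box=None,k=1):
    im=s["frame"]
    if box: im=im[box[1]:box[3],box[0]:box[2]]
    im=cv2.resize(im,None,fx=k,fy=k,interpolation=cv2.INTER_CUBIC)
    cv2.imwrite("pics/"+n,im[:,:,::-1])
E
python3 - <<'E'
from h import *
for n in("scene","top"):
    s=snapshot(n); save(s,n+"0.png"); np.save(n+"0.npy",s,allow_pickle=True)
    print(n,s["origin"],np.array(s["rotation"]).round(3).tolist(),s["fx"],s["k1"])
print(read_state())
E
```

```text
pics
scene [1.05308223 0.25823265 0.73602813] [[-0.404, -0.757, 0.515], [0.915, -0.324, 0.241], [-0.016, 0.568, 0.823]] 464.3805061313915 -0.13949971283468268
top [0.580919   0.0670445  0.73021877] [[0.027, 0.999, -0.044], [-1.0, 0.028, 0.011], [0.012, 0.043, 0.999]] 370.7713571018834 -0.06693654046610059
{'t': 0.1, 'joint_positions': array([-7.76118995e+01,  2.81592855e+01,  8.93448582e+01, -1.85238968e-03,
        6.25475613e+01, -6.05041192e+00]), 'qvel': array([ 0.11186493,  0.0685521 , -0.04890496,  0.01618706, -0.00655148,
       -0.03183648]), 'joint_torque': array([ 1.50762215e-03, -6.13622475e+01, -2.58605200e+01,  6.93516014e-02,
        4.70707007e-02, -4.62690332e-05]), 'ee_pos': array([ 0.19765209, -0.59272111,  0.21414612]), 'ee_rot': array([[ 9.48658917e-01,  3.16300822e-01, -2.21620490e-04],
       [ 3.16300893e-01, -9.48658516e-01,  8.75255619e-04],
       [ 6.66019069e-05, -9.00417807e-04, -9.99999592e-01]]), 'force': array([-0.41017566, -0.49790408,  0.66026093]), 'torque': array([ 0.05385301, -0.00973214, -0.03944456]), 'grip_force': 0.0, 'opening': 1.0021102788195049}
```

View pics/top0.png

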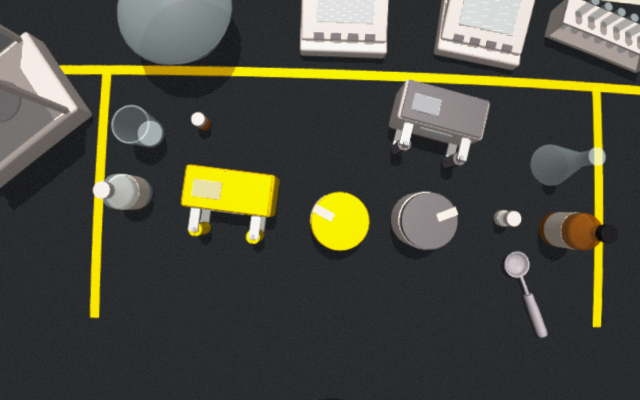

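View pics/scene0.png

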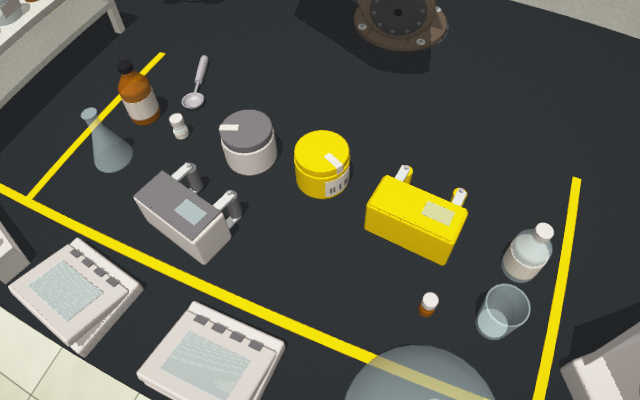

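Candidates for the jar in the top view are the grey-lid jar at (425,220) and the yellow one at (340,221). For the nest they are the grey/white one at (440,112) and the yellow one at (230,190). I choose the grey jar and the grey/white nest, and check both in a close crop.

```bash
python3 - <<'E'
from h import *
s=np.load("top0.npy",allow_pickle=True).item(); save(s,"crop1.png",(375,70,525,260),3)
E
```

```text
(no output)
```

View pics/crop1.png

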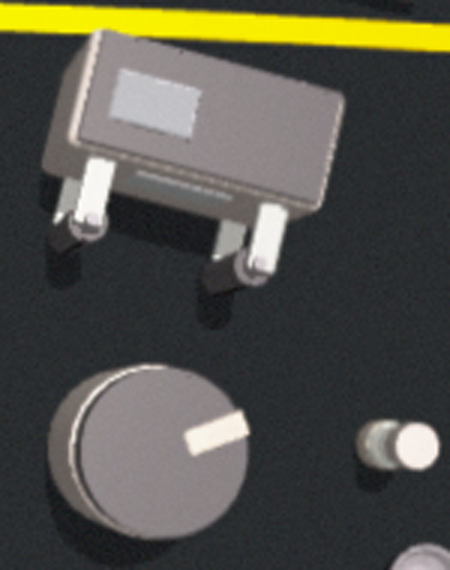

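The crop confirms the choice: grey lid centred at about (429,221), seal strip from (438,218) to (457,210), rollers at about (405,144) and (460,159), housing top corners at crop pixels (103,32), (344,96), (318,210) and (78,143).

```bash
python3 - <<'E'
from h import *
s=np.load("top0.npy",allow_pickle=True).item()
W=lambda x,y,z:at(s,375+(x+.5)/3-.5,70+(y+.5)/3-.5,z)
A,B,C,D=[W(x,y,.089)[:2] for x,y in((103,32),(344,96),(318,210),(78,143))]
print("housing",A,B,C,D,"w",np.linalg.norm(A-B),np.linalg.norm(C-D))
l,r=W(90,224,.072)[:2],W(254,269,.072)[:2]; print("rollers",l,r,np.linalg.norm(l-r))
for y,n in((l-r,"roll"),(D-C,"front"),(A-B,"back")): print(n,"nest yaw",np.degrees(np.arctan2(-y[0],y[1])))
y=((D-C)/np.linalg.norm(D-C)+(l-r)/np.linalg.norm(l-r)); y/=np.linalg.norm(y); x=np.array([y[1],-y[0]])
print("seat from rollers",(l+r)/2-.0367*x,"from housing",(C+D)/2-.075*x, "x",x)
j=W(163,452,.088)[:2]; e=W(247,420,.088)[:2]; m=W(187,443,.088)[:2]; print("jar",j,"label ang",np.degrees(np.arctan2(*(e-j)[::-1])),np.degrees(np.arctan2(*(e-m)[::-1])),np.linalg.norm(e-j))
for e in((247,452),(163,366),(78,452),(163,538)): print(np.linalg.norm(W(*e,.088)[:2]-j))
# scene view check
s2=np.load("scene0.npy",allow_pickle=True).item()
print(pix(s2,[*j,.088]),pix(s2,[*l,.07]),pix(s2,[*r,.07]))
for n,p in(("flask",(545,165)),("amber",(570,230)),("vial",(500,218)),("spat",(516,265)),("yjar",(340,221)),("ynestright",(255,235))): print(n,at(s,*p,.03)[:2])
E
```

```text
housing [ 0.81094234 -0.09471267] [ 0.77845367 -0.24118889] [ 0.70889189 -0.22482747] [ 0.74351205 -0.08042006] w 0.15003598414460725 0.14849934386568367
rollers [ 0.69877417 -0.09221398] [ 0.67483877 -0.19278277] 0.10337788044394726
roll nest yaw -13.387352164519843
front nest yaw -13.481619421365867
back nest yaw -12.505844928494039
seat from rollers [ 0.65111072 -0.13397174] from housing [ 0.65325425 -0.13519876] x [ 0.97263622 -0.23233337]
jar [ 0.56379588 -0.13343275] label ang -68.22895203147604 -68.12929507657687 0.053487404420279716
0.049947518595881486
0.050082543778274674
0.04997365874052335
0.0498680131604425
[245.89727902 127.07910023] [230.20406295 192.84323802] [190.52986518 165.64010769]
flask [ 0.67566752 -0.38294046]
amber [ 0.54932479 -0.43557252]
vial [ 0.56987279 -0.2910974 ]
spat [ 0.47994817 -0.32466682]
yjar [0.55678615 0.01810206]
ynestright [0.52611548 0.17743387]
```

Request:
{"name": "jog_arm", "arguments": {"motion": [[0.98,-0.88,0,0],[0.98,-0.88,0,0],[0.98,-0.88,0,0],[0.98,-0.88,0,0],[0.98,-0.88,0,0],[0.98,-0.88,0,0],[0.98,-0.88,0,0],[0.98,-0.88,0,0],[0.98,-0.88,0,0],[0.98,-0.88,0,0],[0.98,-0.88,0,0],[0.98,-0.88,0,0],[0.98,-0.88,0,0],[0.98,-0.88,0,0],[0.98,-0.88,0,0],[0.98,-0.88,0,0],[0.98,-0.88,0,0],[0.98,-0.88,0,0],[0.98,-0.88,0,0],[0.98,-0.88,0,0]], "claw": 0.4}}

```text
t: 2.6
ee_pos: [0.4585, -0.1336, 0.2147]
ee_rot: [[0.949, 0.316, 0.0], [0.316, -0.949, -0.0], [0.0, 0.0, -1.0]]
force: [0.8, 0.6, -0.7]
opening: 0.595
grip_force: 0.0
```

Request:
{"name": "jog_arm", "arguments": {"motion": [[0.98,-0.88,0,0],[0,0,1,1],[0,0,1,1],[0,0,1,1],[0,0,1,1],[0,0,1,1],[0,0,1,1],[0,0,1,0.94],[0,0,0.5,0],[0,0,0,0],[0,0,0,0]]}}

```text
t: 3.98
ee_pos: [0.4715, -0.1121, 0.0652]
ee_rot: [[0.973, -0.23, 0.001], [-0.23, -0.973, -0.0], [0.001, 0.0, -1.0]]
force: [-0.2, 0.3, -0.3]
opening: 0.599
grip_force: 0.0
```

```bash
python3 - <<'E'
from h import *
s=read_state(); R=s["ee_rot"]
print(s["joint_positions"],s["force"],s["opening"],R[:,0],R[:,2])
w=snapshot("wrist"); save(w,"w1.png")
E
```

```text
[-2.11842168e+01  2.99023774e+01  1.17144520e+02 -1.00810714e-02
  3.29052716e+01  8.21388790e+01] [-0.22710432  0.30632994 -0.29336719] 0.5990437751214011 [ 9.73119780e-01 -2.30298136e-01  8.13869739e-04] [ 7.43863838e-04 -3.90801413e-04 -9.99999647e-01]
```

View pics/w1.png

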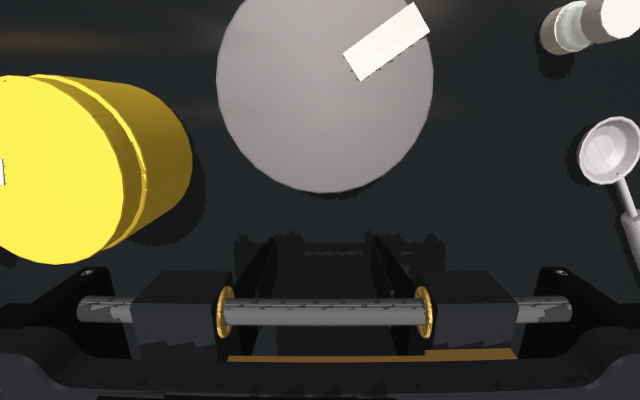

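The wrist view shows the grey lid centred at (325,83), directly ahead of the fingers' centre line at x≈325. The yellow jar is well to the left.

Request:
{"name": "jog_arm", "arguments": {"motion": [[0,0,0.7,0],[0,0,0.7,0],[0,0,0.7,0],[0.4,0,0.05,0],[0.5,0,0,0],[0.5,0,0,0],[0.3,0,0,0],[0.06,0,0,0],[0.06,0,0,0],[0.06,0,0,0],[0.06,0,0,0],[0.06,0,0,0],[0.06,0,0,0],[0.06,0,0,0],[0.06,0,0,0],[0.06,0,0,0],[0.06,0,0,0]]}}

```text
t: 6.15
ee_pos: [0.5161, -0.1228, 0.0216]
ee_rot: [[0.973, -0.231, -0.0], [-0.231, -0.973, -0.0], [-0.0, 0.0, -1.0]]
force: [-1.6, 0.3, 0.7]
opening: 0.597
grip_force: 1.2
```

Request:
{"name": "jog_arm", "arguments": {"motion": [[0.1,-0.03,0,0],[0.15,-0.05,0,0],[0.15,-0.05,0,0],[0.15,-0.05,0,0],[0.15,-0.05,0,0],[0.15,-0.05,0,0],[0.15,-0.05,0,0],[0.15,-0.05,0,0],[0.15,-0.05,0,0],[0.15,-0.05,0,0],[0.15,-0.05,0,0],[0.15,-0.05,0,0],[0.15,-0.05,0,0],[0.15,-0.05,0,0],[0.15,-0.05,0,0],[0.15,-0.05,0,0],[0.15,-0.05,0,0],[0.15,-0.05,0,0],[0.15,-0.05,0,0],[0.1,-0.02,0,0]]}}

```text
t: 8.65
ee_pos: [0.577, -0.1177, 0.0216]
ee_rot: [[0.973, -0.231, 0.0], [-0.231, -0.973, -0.0], [0.0, 0.0, -1.0]]
force: [-1.6, 0.5, -0.7]
opening: 0.601
grip_force: 1.2
```

```bash
python3 - <<'E'
from h import *
s=snapshot("top"); save(s,"top2.png",(375,60,525,260),3); np.save("top2.npy",s,allow_pickle=True)
E
```

```text
(no output)
```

View pics/top2.png

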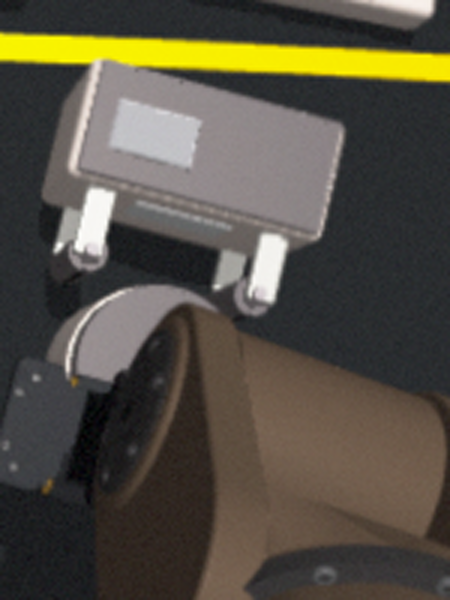

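The arm hides the jar from above, but by kinematics it is about 23 mm short of the seat and laterally within 1 mm.

Request:
{"name": "jog_arm", "arguments": {"motion": [[0.1,0,0,0],[0.1,0,0,0],[0.1,0,0,0],[0.1,0,0,0],[0.1,0,0,0],[0.1,0,0,0],[0.1,0,0,0],[0.1,0,0,0],[0.05,0,0,0],[0.05,0,0,0]]}}

```text
t: 9.95
ee_pos: [0.5944, -0.1219, 0.0216]
ee_rot: [[0.973, -0.231, -0.0], [-0.231, -0.973, -0.0], [-0.0, 0.0, -1.0]]
force: [-2.5, 0.7, 0.7]
opening: 0.6
grip_force: 1.1
```

Request:
{"name": "jog_arm", "arguments": {"motion": [[0.05,0,0,0],[0.05,0,0,0]]}}

```text
t: 10.2
ee_pos: [0.5963, -0.1223, 0.0216]
ee_rot: [[0.973, -0.231, -0.0], [-0.231, -0.973, -0.0], [0.0, 0.0, -1.0]]
force: [-2.1, 0.4, -0.1]
opening: 0.599
grip_force: 1.1
```

Request:
{"name": "jog_arm", "arguments": {"motion": [[0.05,0,0,0],[0.03,0,0,0]]}}

```text
t: 10.45
ee_pos: [0.598, -0.1227, 0.0216]
ee_rot: [[0.973, -0.231, 0.0], [-0.231, -0.973, -0.0], [0.0, 0.0, -1.0]]
force: [-2.4, 1.0, 0.2]
opening: 0.603
grip_force: 1.1
```

Request:
{"name": "jog_arm", "arguments": {"motion": [[0.03,0,0,0],[0.03,0,0,0]]}}

```text
t: 10.7
ee_pos: [0.599, -0.123, 0.0216]
ee_rot: [[0.973, -0.231, -0.0], [-0.231, -0.973, -0.0], [0.0, 0.0, -1.0]]
force: [-3.4, 0.8, 0.1]
opening: 0.598
grip_force: 1.4
```

Request:
{"name": "jog_arm", "arguments": {"motion": [[0.03,0,0,0],[0.02,0,0,0]]}}

```text
t: 10.95
ee_pos: [0.5997, -0.1229, 0.0216]
ee_rot: [[0.973, -0.231, -0.001], [-0.231, -0.973, 0.0], [-0.001, -0.0, -1.0]]
force: [-4.2, 2.7, 2.2]
opening: 0.601
grip_force: 2.7
```

Request:
{"name": "jog_arm", "arguments": {"motion": [[0.02,0,0,0],[0.02,0,0,0]]}}

```text
t: 11.2
ee_pos: [0.6002, -0.1228, 0.0216]
ee_rot: [[0.973, -0.231, -0.001], [-0.231, -0.973, 0.001], [-0.002, -0.0, -1.0]]
force: [-4.7, 5.3, 2.3]
opening: 0.601
grip_force: 3.7
```

It now touches the right roller first. I'll back off, close the fingers and locate the jar with the wrist camera.

Request:
{"name": "jog_arm", "arguments": {"motion": [[-0.1,0,0,0],[-0.4,0,0,0],[-0.6,0,0,0],[-0.6,0,0,0],[-0.6,0,0,0],[-0.6,0,0,0],[0,0,0,0],[0,0,0,0]], "claw": 1.0}}

```text
t: 12.2
ee_pos: [0.5448, -0.1102, 0.0218]
ee_rot: [[0.973, -0.231, 0.001], [-0.231, -0.973, -0.0], [0.001, 0.0, -1.0]]
force: [0.4, 0.5, 0.6]
opening: -0.0
grip_force: 0.0
```

```bash
python3 - <<'E'
from h import *
print(read_state()["force"],read_state()["opening"])
s=snapshot("wrist"); save(s,"w2.png"); np.save("w2.npy",s,allow_pickle=True)
E
```

```text
[0.35175048 0.51346752 0.5752235 ] -9.973931552789434e-05
```

View pics/w2.png

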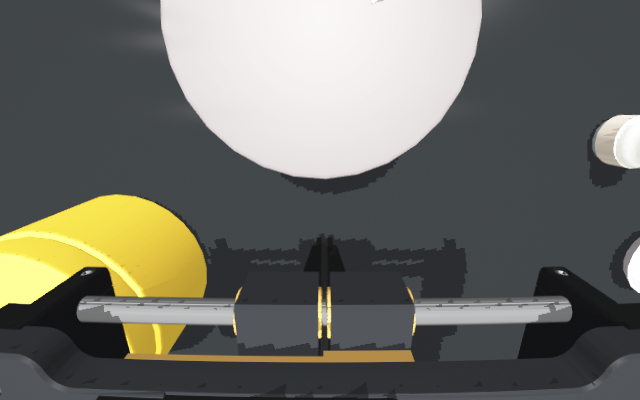

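The lid is partly in view, left edge at (161,15), right edge at (481,15), bottom at (322,179). I fit its circle.

```bash
cat >> h.py <<'E'
from scipy.optimize import least_squares
def lid(s):
    g=cv2.cvtColor(s["frame"],cv2.COLOR_RGB2GRAY); P=[]
    m=(g>130).astype(np.uint8); n,L,st,_=cv2.connectedComponentsWithStats(m); k=L[60,320]
    for v in range(20,176,4):
        c=np.where(L[v]==k)[0]; P+=[at(s,c[0]-.5,v,.088)[:2],at(s,c[-1]+.5,v,.088)[:2]]
    P=np.array(P); r=least_squares(lambda q:np.hypot(*(P-q[:2]).T)-q[2],[.65,-.134,.05],loss="soft_l1",f_scale=.001)
    return r.x,np.sqrt(np.mean(r.fun**2))
E
python3 - <<'E'
from h import *
s=np.load("w2.npy",allow_pickle=True).item(); r,e=lid(s); print(r,e)
X=np.array([.973,-.231]);Y=np.array([.231,.973]); d=r[:2]-np.array([.652,-.1345]); print("rel seat",d@X,d@Y)
d=r[:2]-np.array(read_state()["ee_pos"])[:2]; print("rel tcp",d@X,d@Y)
E
```

```text
[ 0.65162868 -0.13494642  0.04908987] 0.00011504985927789331
rel seat -0.00025817204268223994 -0.0005201421716171701
rel tcp 0.10969624667112247 0.000541382213332234
```

Request:
{"name": "jog_arm", "arguments": {"motion": [[0.54,0.43,0,0],[0.54,0.43,0,0],[0.54,0.43,0,0],[0.54,0.43,0,0],[0,0,0,-1],[0,0,0,-1],[0,0,0,-1],[0,0,0,-1],[0,0,0,-1],[0,0,0,-1],[0.25,0,0,0],[0.15,0,0,0],[0.06,0,0,0],[0.06,0,0,0]]}}

```text
t: 14.0
ee_pos: [0.5886, -0.1509, 0.0216]
ee_rot: [[0.97, 0.244, -0.0], [0.244, -0.97, -0.0], [-0.0, 0.0, -1.0]]
force: [0.5, 0.7, -1.5]
opening: 0.006
grip_force: 0.0
```

Request:
{"name": "jog_arm", "arguments": {"motion": [[0.06,0,0,0],[0.06,0,0,0]]}}

```text
t: 14.25
ee_pos: [0.5909, -0.1503, 0.0216]
ee_rot: [[0.97, 0.244, -0.0], [0.244, -0.97, -0.0], [-0.0, 0.0, -1.0]]
force: [0.5, 0.2, 0.3]
opening: 0.002
grip_force: 0.0
```

Request:
{"name": "jog_arm", "arguments": {"motion": [[0.05,0,0,0],[0,0,0,0]]}}

```text
t: 14.5
ee_pos: [0.5916, -0.1501, 0.0217]
ee_rot: [[0.97, 0.244, -0.0], [0.244, -0.97, 0.0], [-0.0, -0.0, -1.0]]
force: [-2.6, -0.9, 1.0]
opening: 0.004
grip_force: 1.2
```

Request:
{"name": "jog_arm", "arguments": {"motion": [[0.03,0,0,0],[0,0,0,0]]}}

```text
t: 14.75
ee_pos: [0.5918, -0.15, 0.0216]
ee_rot: [[0.97, 0.244, -0.001], [0.244, -0.97, 0.0], [-0.001, -0.0, -1.0]]
force: [-5.4, -2.0, 3.7]
opening: 0.003
grip_force: 2.7
```

Request:
{"name": "jog_arm", "arguments": {"motion": [[0.025,0,0,0],[0,0,0,0],[0.0025,-0.123,0,0.5],[0.0025,-0.123,0,0.5],[0.0025,-0.123,0,0.5],[0.0025,-0.123,0,0.5]]}}

```text
t: 15.5
ee_pos: [0.5903, -0.1403, 0.0217]
ee_rot: [[0.996, 0.085, -0.002], [0.085, -0.996, 0.0], [-0.002, -0.0, -1.0]]
force: [-7.4, -3.0, 3.8]
opening: 0.005
grip_force: 3.8
```

Request:
{"name": "jog_arm", "arguments": {"motion": [[0.01,-0.123,0,0.5],[0.005,-0.123,0,0.5],[0.005,-0.123,0,0.5],[0.005,-0.123,0,0.5],[0.005,-0.123,0,0.5]]}}

```text
t: 16.12
ee_pos: [0.5904, -0.1277, 0.0216]
ee_rot: [[0.993, -0.115, -0.003], [-0.115, -0.993, 0.0], [-0.003, -0.0, -1.0]]
force: [-8.5, -2.2, 5.3]
opening: 0.005
grip_force: 4.5
```

```bash
python3 - <<'E'
from h import *
s=snapshot("scene"); p=pix(s,[.652,-.1345,.06]).astype(int); print(p)
save(s,"s3.png",(p[0]-90,p[1]-75,p[0]+90,p[1]+75),4)
E
```

```text
[224 169]
```

View pics/s3.png

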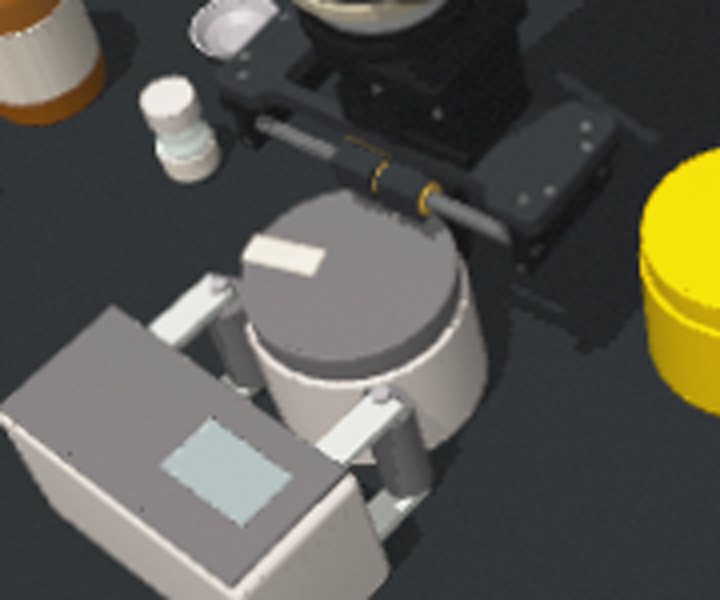

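The scene crop shows the jar against both rollers, with the seal strip from (248,248) to (315,262) pointing right of the nest. I measure the strip angle automatically from this view.

```bash
cat >> h.py <<'E'
def lab(s,c=(.6516,-.1349)):
    f=s["frame"].astype(int); P=[]
    yy,xx=np.mgrid[0:400,0:640]; u0=pix(s,[*c,.088])
    for v,u in zip(*np.where((np.hypot(xx-u0[0],yy-u0[1])<45))):
        q=at(s,u,v,.088)[:2]-c
        if np.hypot(*q)<.047: P.append((*q,f[v,u].min()))
    P=np.array(P); t=(np.median(P[:,2])+P[:,2].max())/2; B=P[(P[:,2]>t)]; m=B[:,:2].mean(0)
    d=np.linalg.svd(B[:,:2]-m)[2][0]; d*=np.sign(d@m)
    a=lambda w:np.degrees(np.arctan2(w[1],w[0]))
    return dict(n=len(B),cen=a(m),line=a(d),r=np.hypot(*m),off=d[0]*m[1]-d[1]*m[0],need=(a(m)-166.6)%360)
E
python3 - <<'E'
from h import *
s=np.load("scene0.npy",allow_pickle=True).item(); print(lab(s,(.5638,-.1334)))
print(lab(snapshot("scene")))
E
```

```text
{'n': 79, 'cen': np.float64(-68.01882465642986), 'line': np.float64(-67.26682477685955), 'r': np.float64(0.03130870153891121), 'off': np.float64(-0.0004109109611795409), 'need': np.float64(125.38117534357013)}
{'n': 105, 'cen': np.float64(-78.2077667557356), 'line': np.float64(-83.22126025632654), 'r': np.float64(0.031087273496488252), 'off': np.float64(0.002716727716687974), 'need': np.float64(115.1922332442644)}
```

Request:
{"name": "jog_arm", "arguments": {"motion": [[0.015,-0.123,0,0.5],[0.006,-0.123,0,0.5],[0.005,-0.123,0,0.5],[0.005,-0.123,0,0.5],[0.005,-0.123,0,0.5],[0.005,-0.123,0,0.5]]}}

```text
t: 16.98
ee_pos: [0.5938, -0.1131, 0.0216]
ee_rot: [[0.938, -0.347, -0.004], [-0.347, -0.938, 0.001], [-0.004, 0.0, -1.0]]
force: [-11.7, 0.5, 7.9]
opening: 0.004
grip_force: 5.6
```

```bash
python3 - <<'E'
from h import *
print(lab(snapshot("scene")))
E
```

```text
{'n': 104, 'cen': np.float64(-91.17443165723535), 'line': np.float64(-98.43770369893916), 'r': np.float64(0.03067866782938275), 'off': np.float64(0.003878665766276413), 'need': np.float64(102.22556834276463)}
```

Request:
{"name": "jog_arm", "arguments": {"motion": [[0.0025,-0.123,0,0.5],[0.0025,-0.123,0,0.5],[0.0025,-0.123,0,0.5],[0.0025,-0.123,0,0.5]]}}

```text
t: 17.52
ee_pos: [0.598, -0.1039, 0.0216]
ee_rot: [[0.87, -0.492, -0.004], [-0.492, -0.87, 0.001], [-0.004, 0.001, -1.0]]
force: [-11.0, 2.7, 8.8]
opening: 0.008
grip_force: 5.5
```

Request:
{"name": "jog_arm", "arguments": {"motion": [[0.0025,-0.123,0,0.5],[0.0025,-0.123,0,0.5],[0.0025,-0.123,0,0.5],[0.0025,-0.123,0,0.5],[0.0025,-0.123,0,0.5]]}}

```text
t: 18.15
ee_pos: [0.6051, -0.0936, 0.0216]
ee_rot: [[0.755, -0.655, -0.004], [-0.655, -0.755, 0.001], [-0.004, 0.002, -1.0]]
force: [-10.7, 5.4, 8.2]
opening: 0.007
grip_force: 5.6
```

```bash
python3 - <<'E'
from h import *
print(lab(snapshot("scene")))
E
```

```text
{'n': 106, 'cen': np.float64(-111.23601074950679), 'line': np.float64(-117.27506386150618), 'r': np.float64(0.030099727748036525), 'off': np.float64(0.0031666813008925133), 'need': np.float64(82.16398925049322)}
```

Request:
{"name": "jog_arm", "arguments": {"motion": [[-0.15,0,0,0],[-0.4,0,0,0],[0,0,0,0],[0.012,0.29,0,-1],[0.012,0.29,0,-1],[0.012,0.29,0,-1],[0.012,0.29,0,-1],[0.012,0.29,0,-1],[0.012,0.29,0,-1],[0.012,0.29,0,-1],[0.012,0.29,0,-1],[0.012,0.29,0,-1],[0.012,0.29,0,-1],[0.012,0.29,0,-1],[0.012,0.29,0,-1],[0,0,0,0]]}}

```text
t: 20.2
ee_pos: [0.5834, -0.153, 0.0216]
ee_rot: [[0.97, 0.243, 0.0], [0.243, -0.97, -0.0], [0.0, 0.0, -1.0]]
force: [-0.9, 0.7, 0.6]
opening: 0.003
grip_force: 0.0
```

```bash
python3 - <<'E'
from h import *
s=snapshot("scene");print(lab(s)); s=snapshot("wrist");save(s,"w4.png");np.save("w4.npy",s,allow_pickle=True)
try: c=lid(s); print(c); print(lab(snapshot("scene"),c[0][:2]))
except Exception as e: print(e)
E
```

```text
{'n': 104, 'cen': np.float64(-112.46260623053058), 'line': np.float64(-118.16818778614723), 'r': np.float64(0.03012346774162509), 'off': np.float64(0.0029947752772466526), 'need': np.float64(80.9373937694694)}
(array([ 0.69291137, -0.13761751,  0.06154127]), np.float64(0.00725308171672667))
{'n': 84, 'cen': np.float64(19.72982732794092), 'line': np.float64(69.41876649336098), 'r': np.float64(0.009767356111024597), 'off': np.float64(-0.007448033465580527), 'need': np.float64(213.12982732794092)}
```

Request:
{"name": "jog_arm", "arguments": {"motion": [[0.2,0,0,0],[0.13,0,0,0],[0.06,0,0,0],[0.05,0,0,0],[0,0,0,0]]}}

```text
t: 20.98
ee_pos: [0.5917, -0.1505, 0.0216]
ee_rot: [[0.97, 0.244, -0.0], [0.244, -0.97, -0.0], [-0.0, 0.0, -1.0]]
force: [-0.4, -0.1, -0.0]
opening: 0.008
grip_force: 0.0
```

Request:
{"name": "jog_arm", "arguments": {"motion": [[0.04,0,0,0],[0,0,0,0]]}}

```text
t: 21.22
ee_pos: [0.5919, -0.1503, 0.0216]
ee_rot: [[0.97, 0.244, -0.001], [0.244, -0.97, 0.0], [-0.001, -0.0, -1.0]]
force: [-4.8, -1.4, 2.2]
opening: 0.004
grip_force: 2.5
```

Now press in and run the second stroke.

Request:
{"name": "jog_arm", "arguments": {"motion": [[0.035,0,0,0],[0,0,0,0],[0.006,-0.123,0,0.5],[0.006,-0.123,0,0.5],[0.006,-0.123,0,0.5],[0.006,-0.123,0,0.5]]}}

```text
t: 21.98
ee_pos: [0.5904, -0.1405, 0.0216]
ee_rot: [[0.996, 0.085, -0.003], [0.085, -0.996, 0.0], [-0.003, -0.001, -1.0]]
force: [-10.4, -3.5, 4.4]
opening: 0.007
grip_force: 5.1
```

Request:
{"name": "jog_arm", "arguments": {"motion": [[0.005,-0.123,0,0.5],[0.005,-0.123,0,0.5],[0.005,-0.123,0,0.5],[0.005,-0.123,0,0.5],[0.005,-0.123,0,0.5],[0.005,-0.123,0,0.5]]}}

```text
t: 22.72
ee_pos: [0.5908, -0.1254, 0.0216]
ee_rot: [[0.988, -0.154, -0.004], [-0.154, -0.988, 0.001], [-0.004, -0.0, -1.0]]
force: [-12.1, -0.6, 6.8]
opening: 0.007
grip_force: 5.7
```

Request:
{"name": "jog_arm", "arguments": {"motion": [[0.0025,-0.123,0,0.5],[0.0025,-0.123,0,0.5],[0.0025,-0.123,0,0.5],[0.0025,-0.123,0,0.5],[0.0025,-0.123,0,0.5],[0.0025,-0.123,0,0.5]]}}

```text
t: 23.48
ee_pos: [0.5947, -0.1109, 0.0216]
ee_rot: [[0.923, -0.385, -0.004], [-0.385, -0.923, 0.001], [-0.004, 0.001, -1.0]]
force: [-11.2, 1.2, 7.8]
opening: 0.005
grip_force: 5.5
```

Request:
{"name": "jog_arm", "arguments": {"motion": [[0.0025,-0.123,0,0.5],[0.0025,-0.123,0,0.5],[0.0025,-0.123,0,0.5],[0.0025,-0.123,0,0.5],[0.0025,-0.123,0,0.5],[0.0025,-0.123,0,0.5],[0.0025,-0.123,0,0.5]]}}

```text
t: 24.35
ee_pos: [0.6034, -0.0957, 0.0216]
ee_rot: [[0.781, -0.625, -0.004], [-0.625, -0.781, 0.001], [-0.004, 0.001, -1.0]]
force: [-11.8, 4.9, 7.3]
opening: 0.005
grip_force: 5.8
```

```bash
python3 - <<'E'
from h import *
print(lab(snapshot("scene")))
E
```

```text
{'n': 100, 'cen': np.float64(-165.91134726545997), 'line': np.float64(-164.2817048674866), 'r': np.float64(0.02706479686641781), 'off': np.float64(-0.0007696900933327495), 'need': np.float64(27.48865273454004)}
```

Request:
{"name": "jog_arm", "arguments": {"motion": [[-0.15,0,0,0],[-0.4,0,0,0],[0,0,0,0],[0.012,0.29,0,-1],[0.012,0.29,0,-1],[0.012,0.29,0,-1],[0.012,0.29,0,-1],[0.012,0.29,0,-1],[0.012,0.29,0,-1],[0.012,0.29,0,-1],[0.012,0.29,0,-1],[0.012,0.29,0,-1],[0,0,0,0]]}}

```text
t: 26.02
ee_pos: [0.5812, -0.1389, 0.0216]
ee_rot: [[0.999, 0.046, 0.0], [0.046, -0.999, -0.0], [0.0, 0.0, -1.0]]
force: [0.3, 1.2, -0.1]
opening: 0.003
grip_force: 0.0
```

Request:
{"name": "jog_arm", "arguments": {"motion": [[0.2,0,0,0],[0.13,0,0,0],[0.06,0,0,0],[0.05,0,0,0],[0,0,0,0]]}}

```text
t: 26.65
ee_pos: [0.5898, -0.1381, 0.0216]
ee_rot: [[0.999, 0.047, -0.0], [0.047, -0.999, -0.0], [-0.0, 0.0, -1.0]]
force: [-0.2, 0.1, -0.4]
opening: 0.006
grip_force: 0.0
```

```bash
python3 - <<'E'
from h import *
s=snapshot("scene");print(lab(s)); p=pix(s,[.652,-.1345,.06]).astype(int)
save(s,"s5.png",(p[0]-90,p[1]-75,p[0]+90,p[1]+75),4)
E
```

```text
{'n': 69, 'cen': np.float64(-167.2294608052447), 'line': np.float64(-170.30139552535368), 'r': np.float64(0.02315203309419093), 'off': np.float64(0.0012407103171829517), 'need': np.float64(26.170539194755293)}
```

View pics/s5.png

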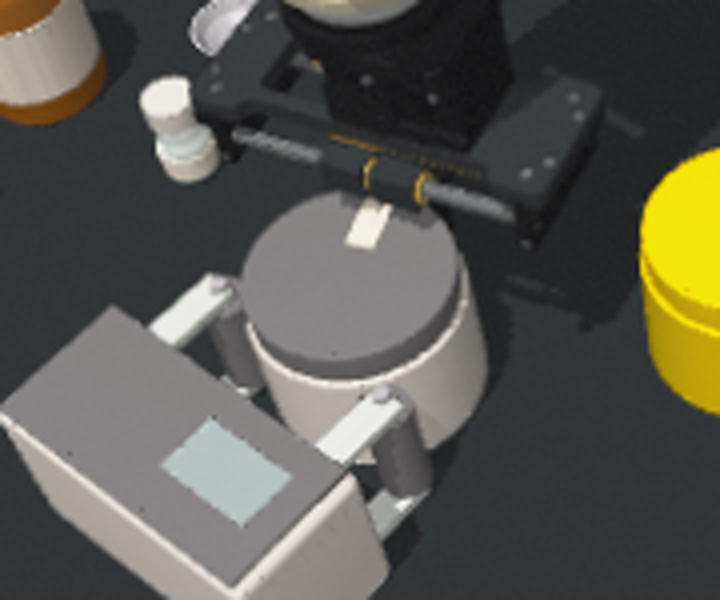

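The strip, from (372,205) to (360,243), is partly hidden by the gripper, and about 25° remain. Third stroke.

Request:
{"name": "jog_arm", "arguments": {"motion": [[0.04,0,0,0],[0,0,0,0]]}}

```text
t: 26.95
ee_pos: [0.59, -0.138, 0.0216]
ee_rot: [[0.999, 0.046, -0.001], [0.046, -0.999, 0.0], [-0.001, -0.0, -1.0]]
force: [-5.4, -1.0, 2.6]
opening: 0.001
grip_force: 2.4
```

Request:
{"name": "jog_arm", "arguments": {"motion": [[0.035,0,0,0],[0,0,0,0]]}}

```text
t: 27.2
ee_pos: [0.5901, -0.138, 0.0216]
ee_rot: [[0.999, 0.047, -0.003], [0.047, -0.999, 0.0], [-0.003, -0.001, -1.0]]
force: [-8.2, -1.1, 4.7]
opening: 0.005
grip_force: 4.3
```

Request:
{"name": "jog_arm", "arguments": {"motion": [[0.006,-0.123,0,0.5],[0.006,-0.123,0,0.5],[0.006,-0.123,0,0.5],[0.006,-0.123,0,0.5],[0.005,-0.123,0,0.5],[0.005,-0.123,0,0.5]]}}

```text
t: 27.95
ee_pos: [0.5911, -0.1232, 0.0216]
ee_rot: [[0.981, -0.194, -0.003], [-0.194, -0.981, 0.001], [-0.003, 0.0, -1.0]]
force: [-10.1, -0.4, 7.0]
opening: 0.005
grip_force: 5.2
```

Request:
{"name": "jog_arm", "arguments": {"motion": [[0.0025,-0.123,0,0.5],[0.0025,-0.123,0,0.5],[0.0025,-0.123,0,0.5],[0.0025,-0.123,0,0.5],[0.0025,-0.123,0,0.5],[0,0,0,0]]}}

```text
t: 28.7
ee_pos: [0.5947, -0.1109, 0.0216]
ee_rot: [[0.923, -0.384, -0.004], [-0.384, -0.923, 0.001], [-0.004, 0.0, -1.0]]
force: [-10.4, 2.4, 6.3]
opening: 0.006
grip_force: 5.2
```

Request:
{"name": "jog_arm", "arguments": {"motion": [[-0.05,0,0,0],[-0.1,0,0,0],[-0.6,0,0,0],[-1,0,0,0],[-1,0,0,0],[-1,0,0,0],[-1,0,-0.8,0],[-1,0,-1,0],[-0.5,0,-1,0],[0,1,-1,0],[0,1,-1,0],[0,1,-1,0],[0,1,-1,0],[0,1,-1,0],[0,1,-1,0],[0,1,-1,0],[0,1,0,0],[0,1,0,0],[0,1,0,0],[0,1,0,0]]}}

```text
t: 31.2
ee_pos: [0.3959, -0.267, 0.2175]
ee_rot: [[0.924, -0.383, 0.0], [-0.383, -0.924, -0.0], [0.0, 0.0, -1.0]]
force: [0.3, -0.2, 0.3]
opening: 0.002
grip_force: 0.0
```

```bash
python3 - <<'E'
from h import *
s=snapshot("scene");print(lab(s)); t=snapshot("top"); print(lab(t)); np.save("top6.npy",t,allow_pickle=True)
save(t,"top6.png",(375,60,525,260),3)
E
```

```text
{'n': 112, 'cen': np.float64(164.25001245740228), 'line': np.float64(165.04680482123973), 'r': np.float64(0.0291504631074071), 'off': np.float64(-0.0004053722272612109), 'need': np.float64(357.6500124574023)}
{'n': 160, 'cen': np.float64(164.9685292498145), 'line': np.float64(164.51983124582583), 'r': np.float64(0.029341239470123636), 'off': np.float64(0.00022977645348927055), 'need': np.float64(358.3685292498145)}
```

View pics/top6.png

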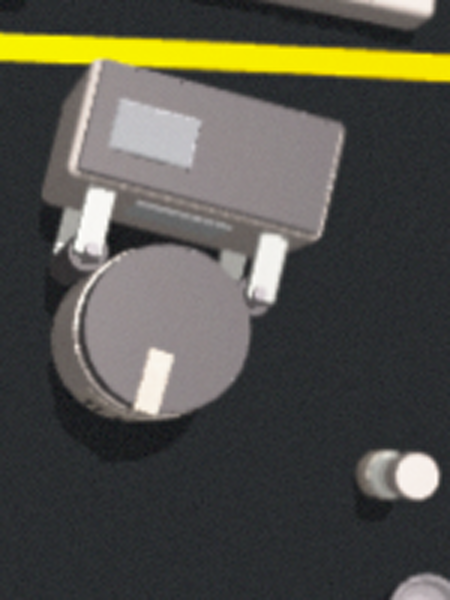

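The top view shows the jar seated against both rollers. The strip, from (160,350) to (147,412), points out of the open side within about 2°, and the arm is clear. Handing in.

```bash
python3 -c "
from bench import *
print(finish_job())"
```

```text
the job is handed in; nothing more can be done
None
```

I handed the job in: the jar stands against both rollers with its label about 2° off straight out of the nest's open side, the arm is clear, and the force readings never passed about 14 N. No verdict was returned.

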